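# Hold up the handled dish and turn it, ball at rest

## Robot

A 6-joint arm with a two-finger parallel gripper is mounted at the origin on the work surface. World frame = base frame: x ahead of the robot, y to its left, z up, the work surface at z = 0. Lengths are in m, angles in rad, forces in N, time in s.
With the tool pointing down it reaches from about 0.275 to 0.875 m from the base axis. Payload 12.5 kg.
Tool frame: the origin (TCP) lies on the centre line of the jaws, within the pads' length; the fingertips stand r.finger_overhang ahead of it and the grasp point (between the pads) lies 3 mm ahead of it (r.finger_overhang is the distance from the TCP to the fingertips, in m); z points along the fingers, y is the line along which they close (so a half turn about z gives the same grasp; the last joint's range is limited). The gripper opens to 85 mm and grips with 20 to 120 N. Pads are 22 mm wide; open, the fingers measure 114 mm over their backs; the gripper's body (76 mm by 85 mm) begins 54 mm behind the grasp point. The pads swing forward as they close: fully open they stand 13 mm farther back than shut.
Start: joints at [1.08, 0.351, 1.652, -0, 1.139, -0.085], TCP at [0.217, 0.505, 0.253] pointing down, gripper open.
Joint ranges: [-2.75, 2.75], [-0.79, 2.1], [0.01, 2.65], [-1.57, 4.71], [0.07, 3.14], [-2.87, 2.87]. Speed limits (rad/s): [2.22, 2.22, 2.79, 3.14, 3.14, 3.14].

## Interface

Orientations are given as a unit quaternion [x, y, z, w].
In Python, from cell import r, optics gives the robot as it stands. The module is installed in compiled form; this text tells all that it offers. Calls block until the motion is done:
- r.move_to(position, orientation): joint-space move of the TCP to a pose.
- r.move_linear(position, rot=None, vel=0.15): straight line of the TCP; rot=None keeps the orientation; vel is the mean speed in m/s.
- r.set_joints(angles): joint-space move.
- r.set_gripper(opening, squeeze=None): opening from 0.0 (shut) to 1.0 (fully open); squeeze is the grip in N (None keeps the last); returns when the fingers have stopped.
- r.sleep(seconds).
- r.inverse_kinematics(position, orientation): joint angles nearest the present ones, or None.
- optics.get_image(name): name is "scene" or "top" or "wrist"; returns a dict with "pixels" (384x512x3 uint8, red, green, blue), "depth" (384x512 float32, m along the optical axis (not along the pixel's ray), 0 where there is no reading), "fx", "fy", "cx", "cy" (pixels), "D" ([k1, k2, p1, p2, k3] as OpenCV has them; the pictures are not rectified), "camera_from_world" (4x4, takes a point from world to camera coordinates); the wrist camera has in their place "mount" (4x4, takes a point from camera to tool coordinates, whose origin is the TCP and whose axes are the flange's). Camera axes: x right, y down, z forward; pixel columns grow to the right and rows downward; lengths in m; the calibration is good to about 2 mm. A picture is of the moment at which its call begins: read the wrist's pose just before it.
A pose or a line that the arm cannot do raises r.PlanningError and nothing moves.
- r.hand_in(): hands the job in; it is judged then, once.
Readings, each from a call of its own:
- r.current_t(): time.
- r.current_q(): joint angles.
- r.current_qvel(): joint speeds.
- r.current_effort(): joint torques, N m.
- r.current_tool_pos(): TCP position.
- r.current_ee_rot(): TCP orientation.
- r.current_contact_force(): force on the tool from outside, world axes, zero at the start.
- r.current_torque(): the same for the moment, N m.
- r.current_opening(): opening from 0.0 (shut) to 1.0 (fully open).
- r.current_finger_force(): force on a finger pad.
Only numpy, scipy, OpenCV 4.12 (cv2) and the standard library are available. Lean on these libraries where they do the work, as an engineer would, in place of code of your own. Each camera call takes 0.05 s, during which the arm holds its last target. There are 200 camera calls.

## Task

Take the black handled dish by the middle of its handle, pinching only lightly because the low-fired clay cracks easily, and lift it straight up about 10 cm off its plywood board. Then turn it a quarter turn, either way round, so that the handle lies across the board instead of along it and I can check the burnish on its other side; keep the dish level the whole time and the loose clay ball resting in its middle. Finish still holding it up there, steady and level over the place where it stood, and leave everything else undisturbed.

Things in the scene. Friction and masses are not known exactly. Their poses are not given: they have to be found in the camera images.
- dish_grip (a point): Centre of the straight level bar at the top of the dish's strap handle, the place to pinch: the bar is 36 mm long (x), 16 mm wide (y, pinch across this from above), 10 mm thick (z), 145 mm above the foot's underside, with open space below it. Axes are the dish's: x along the handle, z up. It cracks if a finger presses harder than 45 N; a 20 to 30 N pinch holds it.
- dish_floor (a point): Centre of the dish's inside floor, 131 mm below dish_grip, 14 mm above the foot's underside, same axes. Black clay dish, grey inside, round, 171 mm wide, rim 37 mm high, 0.4 kg, loose on the board; its handle arches over it from rim to rim. The floor is flat for 10 mm round the centre, then rises (5, 10, 17 degrees): the ball rolls off the middle if the dish is tilted or jerked.
- ball_center (a point): Centre of the loose buff clay ball, 36 mm in diameter, 45 g, that rests in the middle of the dish and rolls easily.
- board_spot (a point): On the top face of the fixed plywood ware board (330 x 200 mm, 18 mm thick, on the table): the middle of the place where the dish stands at the start, to within 15 mm. x runs along the board's length, y across it, z up. At the start the handle lies along the board: the dish's x and this x are parallel within 3 degrees.
- bud_vase: Small black clay bud vase, 60 mm wide and 66 mm high, loose, standing on the other end of the same board; origin at the centre of its underside. Leave it alone.
- wheel: Fixed green metal banding wheel on the table, 230 mm across, with a twelve-sided plywood top 92 mm above the table; origin at its centre on the table. It stands to the left or right of the work and carries the cluster.
- cluster: Black clay sculpture of three joined egg shapes, about 115 by 130 mm and 97 mm high, loose on top of the banding wheel; origin at the centre of its underside. Leave it alone.
- foam_box: Fixed white foam box with lid, 266 by 206 mm and 147 mm high, on the table at the other side from the banding wheel; origin at the centre of its underside.
- slip_jar: Small brown lidded jar, 62 mm wide and 75 mm high, loose on the table; origin at the centre of its underside. Leave it alone.
- clay_tool: Pale wooden modelling tool, 160 mm long, lying loose on the table; origin near its middle, x along it. Leave it alone.
Mind the look-alikes: they are no part of the job. There is more than one size of the wheel; the job needs the middle-sized.

How it is judged:
By the outcome, as a careful person would: the job done as asked, in the order asked, and still so for the second after the job is handed in, while the arm keeps its last pose, push and grip.
It also fails if it takes over 48 s, if anything falls off the work surface, if the arm or the gripper's body presses on something with over 40 N, if the wrist force passes 120 N, or if a joint passes its speed limit or range.

## Working session

There is one attempt and no reset: what is moved stays moved. The work goes in short steps, each a Python script; the robot and the scene stay as the last script left them, time stands still between calls to the robot, and variables do not carry over. Pictures are saved under pics/ and viewed, at most 10 in all, crops included, and the job is handed in when it is done.

```bash
mkdir -p pics
cat > h.py <<'E'
import numpy as np, cv2
from cell import r, optics
def K(im): return np.array([[im['fx'],0,im['cx']],[0,im['fy'],im['cy']],[0,0,1.]])
def pts(im, uv, z=None):
    """world points of pixels uv: by depth, or on plane z"""
    uv=np.asarray(uv,float).reshape(-1,2)
    n=cv2.undistortPoints(uv[:,None],K(im),np.array(im['D'],float))[:,0]
    ray=np.c_[n,np.ones(len(n))]
    T=im['wfc'] if 'wfc' in im else np.linalg.inv(im['camera_from_world'])
    if z is None:
        i=uv.round().astype(int); d=im['depth'][i[:,1],i[:,0]][:,None]
        return (ray*d)@T[:3,:3].T+T[:3,3]
    w=ray@T[:3,:3].T
    return T[:3,3]+w*((z-T[2,3])/w[:,2])[:,None]
def shot(name):
    from scipy.spatial.transform import Rotation as R
    p,q=r.current_tool_pos(),r.current_ee_rot()
    im=optics.get_image(name)
    if 'mount' in im:
        M=np.eye(4); M[:3,:3]=R.from_quat(q).as_matrix(); M[:3,3]=p; im['wfc']=M@im['mount']
    return im
def save(px,f): cv2.imwrite(f,px[:,:,::-1])
E
python3 - <<'E'
from h import *
ims=[shot(n) for n in('scene','top')]
for im,n in zip(ims,('scene','top')):
    np.save(n+'.npy',im,allow_pickle=True)
    save(im['pixels'],f'pics/{n}.png')
print(r.current_t(),r.finger_overhang,r.current_ee_rot(),[np.linalg.inv(i['camera_from_world'])[:3,3].round(3) for i in ims])
E
```

```text
0.1 0.022 [ 2.01522105e-01  9.79483834e-01 -4.89900683e-04 -1.39480350e-04] [array([ 1.17 , -0.563,  0.993]), array([ 0.062, -0.123,  1.845])]
```

View pics/scene.png

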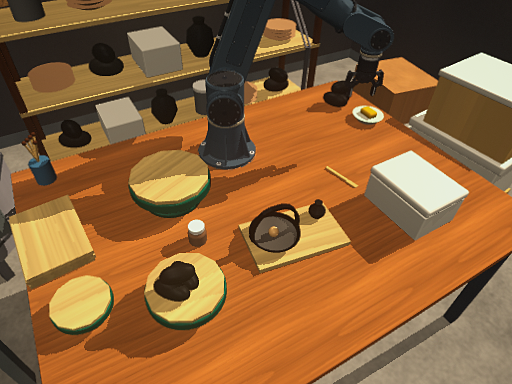

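View pics/top.png

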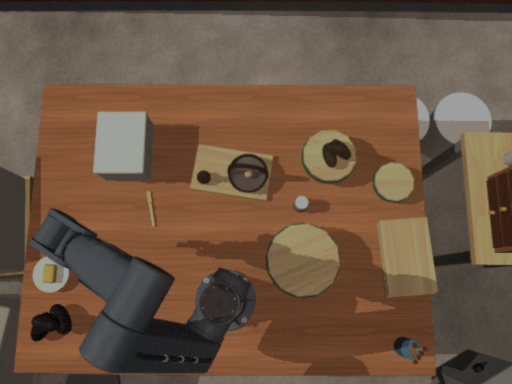

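The scene view shows the handled dish at (275,232) with the ball inside, and the top view shows it at (248,173). Things that could be mistaken for it are the bud vase (top 204,177), the cluster on the middle wheel (336,152), the dark thing at bottom left (50,322) and the shelf pieces. Only (248,173) has a handle, a grey inside and a ball. I'll measure it and check a crop.

Run:
```python
from h import *
for n,(u0,u1,v0,v1) in (('top',(190,275,145,200)),('scene',(235,350,195,272))):
    im=np.load(n+'.npy',allow_pickle=True).item()
    g=np.array([(u,v) for v in range(v0,v1) for u in range(u0,u1)])
    P=pts(im,g); c=im['pixels'][g[:,1],g[:,0]].astype(int)
    m=(P[:,2]>.155)&(P[:,2]<.19)
    H=P[m]; print(n,'handle',m.sum(),H.mean(0).round(4),H.min(0).round(3),H.max(0).round(3))
    e=np.linalg.svd(H[:,:2]-H[:,:2].mean(0))[2][0]; print(' dir deg',np.degrees(np.arctan2(e[1],e[0])))
    b=(abs(P[:,2]-.018)<.006)&(c[:,0]>120); 
    if b.any():
        rr=cv2.minAreaRect(P[b][:,:2].astype(np.float32)); print(' board',rr)
    rim=(P[:,2]>.045)&(P[:,2]<.062)
    bx=cv2.minAreaRect(P[rim][:,:2].astype(np.float32)); print(' rimz',bx)
    s=(c[:,0]-c[:,2]>45)&(P[:,2]>.03)&(P[:,2]<.09); print(' ball',s.sum(),np.median(P[s],0).round(4) if s.any() else '')
    save(cv2.resize(im['pixels'][v0:v1,u0:u1],None,fx=6,fy=6),f'pics/{n}_crop.png')
```

```text
top handle 104 [ 0.5253 -0.0947  0.165 ] [ 0.512 -0.142  0.155] [ 0.538 -0.038  0.178]
 dir deg -96.68354021244885
 board ((0.5427563190460205, -0.02041850984096527), (0.34814369678497314, 0.2428540736436844), 88.643310546875)
 rimz ((0.5037411451339722, -0.03485770523548126), (0.1715371012687683, 0.29234206676483154), 22.998197555541992)
 ball 62 [ 0.5256 -0.0907  0.0581]
scene handle 174 [ 0.5253 -0.0944  0.1643] [ 0.509 -0.142  0.155] [ 0.539 -0.041  0.172]
 dir deg -97.94015292288046
 board ((0.5377643704414368, -0.018515974283218384), (0.333533376455307, 0.20499026775360107), 81.03340148925781)
 rimz ((0.5396918058395386, -0.029749050736427307), (0.29762792587280273, 0.16606639325618744), 78.67018127441406)
 ball 160 [ 0.5266 -0.0885  0.0581]
```

View pics/scene_crop.png

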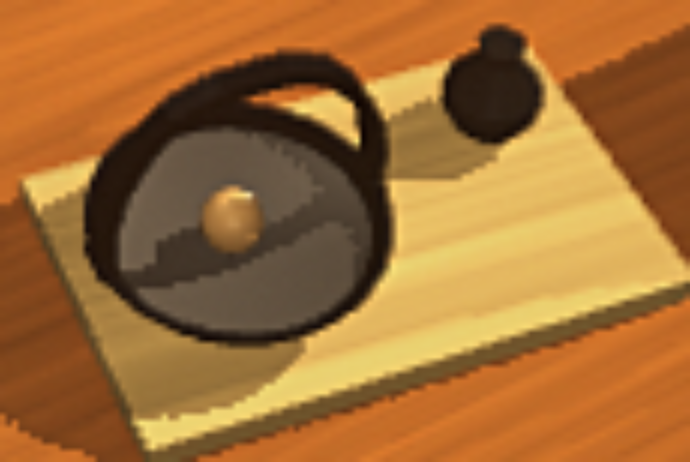

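```bash
cat >> h.py <<'E'
from scipy.spatial.transform import Rotation as R
def down(deg): return (R.from_euler('z',deg,degrees=True)*R.from_euler('x',180,degrees=True)).as_quat()
E
python3 - <<'E'
from h import *
for a in (82.5,-97.5):
    for d in (-90,0,90):
        q=r.inverse_kinematics([.525,-.092,.26],down(a+d)); print(a,d,None if q is None else np.round(q,2))
p=r.current_tool_pos(); r.move_linear([p[0],p[1],.34])
a=82.5
c=[r.inverse_kinematics([.525,-.092,.26],down(x)) for x in (82.5,-97.5)]
a=min((x for x,q in zip((82.5,-97.5),c) if q is not None),key=lambda x:abs(r.inverse_kinematics([.525,-.092,.26],down(x))[5]))
r.move_to([.525,-.092,.34],down(a)); print('a',a,r.current_t(),np.round(r.current_q(),2))
im=shot('wrist'); np.save('w.npy',im,allow_pickle=True); save(im['pixels'],'pics/w.png'); print(im['wfc'].round(3))
E
```

```text
82.5 -90 [-0.26  0.31  1.69 -0.    1.14  1.44]
82.5 0 [-0.26  0.31  1.69 -0.    1.14 -0.13]
82.5 90 [-0.26  0.31  1.69  0.    1.14 -1.7 ]
-97.5 -90 [-0.26  0.31  1.69  0.    1.14 -1.7 ]
-97.5 0 None
-97.5 90 [-0.26  0.31  1.69 -0.    1.14  1.44]
a 82.5 3.2167 [-0.26  0.24  1.58  0.    1.32 -0.13]
[[ 0.992 -0.124 -0.038  0.535]
 [-0.13  -0.948 -0.291 -0.017]
 [-0.     0.294 -0.956  0.461]
 [ 0.     0.     0.     1.   ]]
```

View pics/w.png

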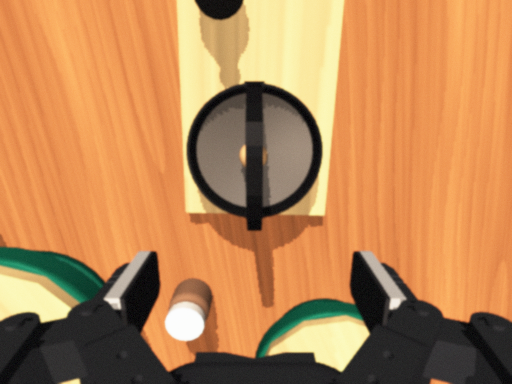

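The wrist view shows the bar at columns 247–262, its flat part around row 135, with the ball below it at (253,155). I'll use this view to refine the bar position and the direction.

Run:
```python
from h import *
im=np.load('w.npy',allow_pickle=True).item()
g=np.array([(u,v) for v in range(60,240) for u in range(180,345)])
P=pts(im,g); c=im['pixels'][g[:,1],g[:,0]].astype(int)
for lo,hi in ((.15,.19),(.163,.19)):
    H=P[(P[:,2]>lo)&(P[:,2]<hi)]; rr=cv2.minAreaRect(H[:,:2].astype(np.float32))
    e=np.linalg.svd(H[:,:2]-H[:,:2].mean(0))[2][0]
    print(len(H),H.mean(0).round(4),rr,np.degrees(np.arctan2(e[1],e[0])),np.percentile(H[:,2],[5,50,95]).round(4))
# rim circle & ball & board edges
rim=P[(P[:,2]>.047)&(P[:,2]<.062)&(c.max(1)<45)&(np.hypot(P[:,0]-.525,P[:,1]+.092)<.1)]
print('rim',cv2.minEnclosingCircle(rim[:,:2].astype(np.float32)))
s=P[(c[:,0]-c[:,2]>60)&(P[:,2]>.04)&(P[:,2]<.09)]; print('ball',s.mean(0).round(4),s.min(0).round(3),s.max(0).round(3))
hsv=cv2.cvtColor(im['pixels'],cv2.COLOR_RGB2HSV); m=(hsv[...,0]>18)&(hsv[...,0]<32)&(hsv[...,2]>140)
E=[]
for v in list(range(20,90,5)):
    u=np.where(m[v,150:370])[0]+150; E.append([(u.min(),v),(u.max(),v)])
E=np.array(E)
for k in (0,1):
    w=pts(im,E[:,k],.018); l=cv2.fitLine(w[:,:2].astype(np.float32),cv2.DIST_HUBER,0,.01,.01).ravel(); print('edge',np.degrees(np.arctan2(l[1],l[0])),l[2:])
```

```text
1886 [ 0.5255 -0.083   0.1639] ((0.5247122049331665, -0.08872734010219574), (0.10846453905105591, 0.015912797302007675), 82.68323516845703) -97.2763684155802 [0.1532 0.1663 0.1689]
1227 [ 0.525  -0.0869  0.1672] ((0.5245880484580994, -0.08899995684623718), (0.07187488675117493, 0.01572018675506115), 82.92875671386719) -96.79875975813366 [0.1637 0.1676 0.169 ]
rim ((0.5246495008468628, -0.08838938921689987), 0.08417091518640518)
ball [ 0.5193 -0.0768  0.0572] [ 0.439 -0.175  0.05 ] [ 0.61  -0.002  0.082]
edge 80.729385 [0.44624043 0.03630371]
edge 81.10723 [0.6448574  0.01320912]
```

Run:
```python
from h import *
q=down(82.8); x,y=.5247,-.0888
r.move_linear([x,y,.23],rot=q); r.set_gripper(.5,20)
r.move_linear([x,y,.166],vel=.05); r.sleep(.2)
f0=np.array(r.current_contact_force()); print(f0.round(2),r.current_t())
for o in (.3,.25,.22,.2,.18):
    r.set_gripper(o,25); f=r.current_finger_force(); print(o,r.current_opening(),np.round(f,1),np.array(r.current_contact_force()).round(2))
    if np.max(f)>8: break
r.sleep(.2); print(r.current_t(),r.current_tool_pos())
im=shot('wrist'); save(im['pixels'],'pics/w2.png')
```

```text
[-0.3  -0.1  -0.35] 6.275
0.3 0.3014132347135561 0.0 [ 0.01  0.19 -0.36]
0.25 0.25191264252064444 0.0 [-0.44 -0.19 -0.45]
0.22 0.21928322264427907 0.0 [ 0.1   0.07 -0.11]
0.2 0.19911262686215303 0.0 [-0.12 -0.34 -0.33]
0.18 0.185913445654298 15.2 [-0.8  -0.02  0.64]
7.6583 [ 0.52474599 -0.08879909  0.16607628]
```

View pics/w2.png

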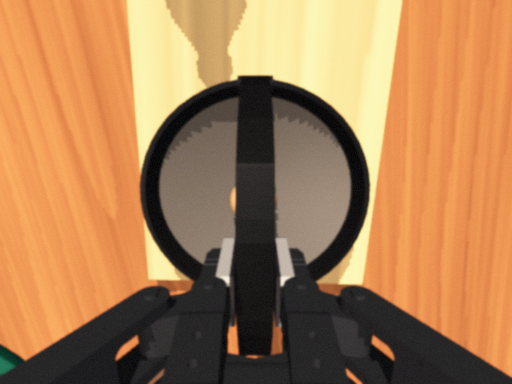

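The jaws sit on both sides of the bar and the ball is still in the middle, at (233,198). Next I'll apply the full 25 N and lift.

Run:
```python
from h import *
r.set_gripper(.1,25); print(r.current_opening(),r.current_finger_force())
x,y,z=.5247,-.0888,.166
r.move_linear([x,y,z+.02],vel=.02); r.sleep(.2)
print(r.current_finger_force(),np.round(r.current_contact_force(),2),np.round(r.current_torque(),3))
r.move_linear([x,y,z+.097],vel=.035); r.sleep(.3)
print(r.current_t(),r.current_finger_force(),np.round(r.current_contact_force(),2),np.round(r.current_torque(),3),r.current_tool_pos())
im=shot('scene'); save(cv2.resize(im['pixels'][150:275,230:355],None,fx=4,fy=4),'pics/s2.png')
```

```text
0.18434732340546828 25.143437683582306
24.442553222179413 [ 0.21 -0.94 -5.14] [-0.04  -0.022  0.008]
11.925 24.445699453353882 [ 0.37 -0.3  -4.43] [-0.05  -0.019  0.047] [ 0.52470339 -0.08881974  0.26298038]
```

View pics/s2.png

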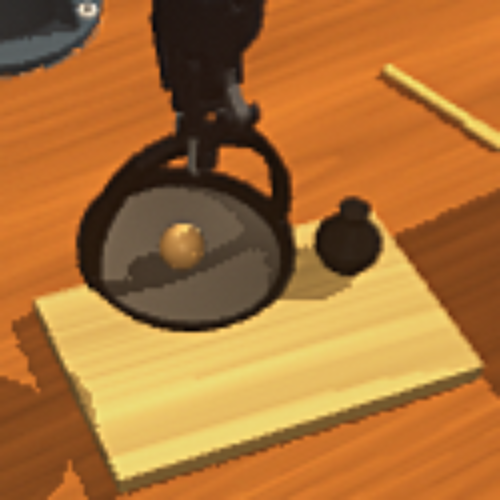

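The dish is lifted and level, with the ball centred at crop (182,246). I'll now do a slow quarter turn.

Run:
```python
from h import *
x,y=.5247,-.0888
t=r.current_t(); r.move_linear([x,y,.269],rot=down(82.8-90.9),vel=.0015)
r.sleep(1.5); print(t,r.current_t(),r.current_finger_force(),np.round(r.current_contact_force(),2),r.current_tool_pos(),np.round(r.current_q(),3),R.from_quat(r.current_ee_rot()).as_euler('xyz',degrees=True))
im=shot('scene'); save(cv2.resize(im['pixels'][150:275,230:355],None,fx=4,fy=4),'pics/s3.png')
# level check: rim height map
n=[(u,v) for v in range(150,270) for u in range(230,330)]; P=pts(im,n); c=im['pixels'][[b for a,b in n],[a for a,b in n]].astype(int)
d=np.hypot(P[:,0]-x,P[:,1]-y)
s=P[(c[:,0]-c[:,2]>60)&(P[:,2]>.13)&(P[:,2]<.2)&(d<.09)]; print('ball surf',s.mean(0))
m=(P[:,2]>.14)&(P[:,2]<.165)&(d>.074)&(d<.088); A=np.c_[P[m][:,:2]-[x,y],np.ones(m.sum())]; print('rim plane',m.sum(),np.linalg.lstsq(A,P[m][:,2],rcond=None)[0])
```

```text
11.975 15.625 24.440400302410126 [-0.62  0.42 -4.49] [ 0.52469418 -0.08880393  0.26898837] [-0.255  0.302  1.679 -0.     1.16   1.457] [ 1.79998330e+02  1.82422622e-03 -8.09905158e+00]
ball surf [ 0.51773426 -0.08676724  0.1620836 ]
rim plane 469 [ 0.01916004 -0.00783308  0.15552324]
```

View pics/s3.png

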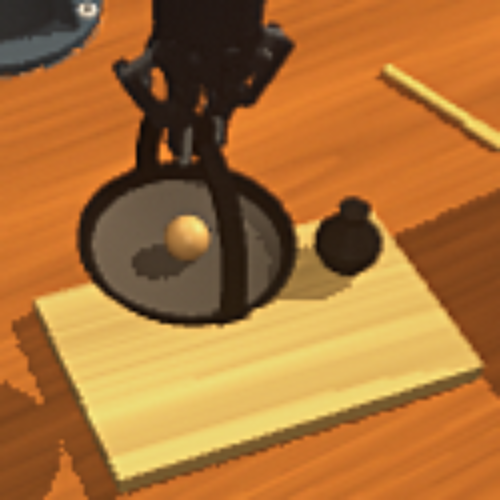

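The turn is done and the ball looks central. I'll check the ball's offset properly by casting a ray through its centre before handing in.

Run:
```python
from h import *
def ball(im,z,box):
    u0,u1,v0,v1=box; c=im['pixels'].astype(int); m=np.zeros(c.shape[:2],np.uint8)
    m[v0:v1,u0:u1]=(c[...,0]-c[...,2]>45)[v0:v1,u0:u1]
    n,l,s,ce=cv2.connectedComponentsWithStats(m); k=1+np.argmax(s[1:,4]); print(s[k],ce[k].round(1),pts(im,ce[k],z).round(4))
ball(np.load('scene.npy',allow_pickle=True).item(),.050,(260,288,222,242))
im=shot('scene'); ball(im,.153,(264,286,198,220)); print(r.current_t(),np.abs(r.current_qvel()).max())
r.sleep(.5); ball(shot('scene'),.153,(264,286,198,220))
```

```text
[268 226  11  11  95] [273.2 231.1] [[ 0.5206 -0.0925  0.05  ]]
[271 204  12  11 108] [276.3 208.9] [[ 0.5198 -0.0871  0.153 ]]
15.725 0.0015741998700642113
[271 204  12  11 107] [276.4 209. ] [[ 0.52   -0.0872  0.153 ]]
```

```bash
python3 -c "
from h import *
print(r.hand_in(), r.current_t())"
```

```text
the job is handed in; nothing more can be done
the job is handed in; nothing more can be done
```

The job is handed in: the dish is held by the middle of its handle with a pinch of about 24 N, roughly 10 cm above where it stood, turned a quarter turn so the handle lies across the board, level and steady, with the ball resting within about 5 mm of the middle and nothing else touched.

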